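Turn and seat the keyed rotor on its test fixture

ROBOT

A 6-joint arm with a two-finger parallel gripper is mounted at the origin on the work surface. World frame = base frame: x ahead of the robot, y to its left, z up, the work surface at z = 0. Lengths are in m, angles in rad, forces in N, time in s.
With the tool pointing down it reaches from about 0.25 to 0.775 m from the base axis. Payload 4 kg.
Tool frame: the origin (TCP) lies between the finger pads; the fingertips stand 11 mm ahead of it and the grasp point (between the pads) lies 8 mm behind it; z points along the fingers, y is the line along which they close (so a half turn about z gives the same grasp; the last joint's range is limited). The gripper opens to 94 mm and grips with 3 to 60 N. Pads are 16 mm wide; open, the fingers measure 119 mm over their backs; the gripper's body (75 mm by 177 mm) begins 78 mm behind the grasp point.
Start: joints at [-1.333, 0.087, 1.371, -0, 1.684, -0.103], TCP at [0.184, -0.518, 0.217] pointing down, gripper open.
Joint ranges: [-3.1, 3.1], [-0.76, 2.03], [0.27, 2.55], [-1.08, 4.22], [0.17, 2.65], [-2.57, 2.57]. Speed limits (rad/s): [2.79, 2.79, 3.14, 3.14, 3.14, 3.14].

INTERFACE

Orientations are given as a unit quaternion [x, y, z, w].
In Python, from workcell import * gives the robot as it stands.
- The arm moves only by the tool apply_moves, never from a script. Its argument "deltas" is a list of rows, each a list of 5 numbers: the gripper command: -1 is shut, 1 is fully open, values between are in proportion, then the shift along the tool's x, y, z in mm, then the turn about the tool's z in degrees. In form: [[grip, tx, ty, tz, roll], ...]. A call has exactly 10 rows; each row shifts and turns the commanded pose from where the row before left it, along the tool's axes as they then stand; what a row does not reach is not made up. A row lasts 1/10 s, in which the tool goes at most 50 mm and 8.59 degrees, less where a joint would pass 70% of its speed; a pose out of reach is approached as far as the arm can. A call is refused whole if a number of a shift passes 50 or a number of a turn 8.59, either way. A call with a gripper value outside its range is refused whole. The fingers move at their own pace and stop on an object; "squeeze" is the grip in N (left out, the last holds). Time passes only in rows, so rows that do not move let the fingers close, or fill a call up. It gives the time, the measured TCP pose, the force, the opening and the grip force at its end, in the units of the state.
- read_state(): the state, without advancing time (a new reading comes with each control period).
- grab_frame(name): name is "side" or "top" or "wrist"; returns the picture (400x640x3 uint8, red, green, blue); there is no depth.
- calibration(name): a dict with "fov_y" (degrees; the focal length in pixels is half the picture's height over the tangent of half this angle, whatever the lens; pixels are square), "cx", "cy" (the principal point, pixels), "R" (3x3) and "t" (3): a world point X has camera coordinates R X + t; the wrist camera has in their place "mount" (4x4, takes a point from camera to tool coordinates, whose origin is the TCP and whose axes are the flange's). Camera axes: x right, y down, z forward; pixel columns grow to the right and rows downward; lengths in m; the calibration is good to about 2 mm. A picture is of the moment at which its call begins: read the wrist's pose just before it. calibration takes no time and is no camera call.
- job_done(): hands the job in; it is judged then, once.
The state is a dict: "clock": time; "qpos": joint angles; "joint_velocities": joint speeds; "joint_torque": joint torques, N m; "tool_pos": TCP position; "ee_rot": TCP orientation; "wrist_force": force on the tool from outside, world axes, zero at the start; "moment": the same for the moment, N m; "gripper_width": finger opening in m; "grip_force": force on a finger pad.
Only numpy, scipy, OpenCV 4.12 (cv2) and the standard library are available. Lean on these libraries where they do the work, as an engineer would, in place of code of your own. Each camera call takes 0.05 s, during which the arm holds its last target. There are 200 camera calls.

TASK

The dark grey notched rotor is sitting raised and out of line on the test fixture. With your fingertips, push it round by its drive post until the notch in its rim lies over the fixture's key, then press it straight down until it is fully home. Do not lift the rotor off the fixture, leave the things lying around where they are, and finish clear of everything.

Things in the scene. Friction and masses are not known exactly. Their poses are not given: they have to be found in the camera images.
- fixture: fixed test fixture: aluminium base plate 180 x 180 mm, 15 mm thick, with a steel cup (80 mm diameter, rim 32 mm above the table) in its middle. Origin at the centre of its underside, on the table, on the rotor's turning axis; z up; its x axis points from the axis towards the key.
- sleeve (a joint): brass sleeve in the cup, 66 mm diameter, that carries the rotor; value is how far it has been pressed down, m: 0 at the start (rotor's underside 40 mm above the table), 0.008 when flush with the cup's rim. It slides down when pressed with more than about 6 N and stays where it is left (friction, no spring).
- key_top (a point): middle of the top edge of the steel key, 51.5 mm from the turning axis and 38.5 mm above the table. The key is a fixed upright rib, 8 mm wide with a half-round top, that lies radially from 47 to 66 mm from the axis, so its outer end shows beyond the rotor's rim. Unless the notch is over it, it stops the rotor after 1.5 mm of the way down.
- rotor: loose dark grey plastic rotor, 0.08 to 0.17 kg: flat disc 109 mm diameter, 8 mm thick, level on the sleeve. It turns easily either way without end and stays where it is left; a stub below, in the sleeve's bore with 1.4 mm play all round, centres it. Origin at the centre of the disc's underside (40 mm above the table at the start, 32 mm when fully home); z up; x points to the notch.
- notch (a point): centre of the notch in the rotor's rim, at the level of its underside, 51.5 mm from the rotor's centre. The notch is 11.5 mm wide, open at the rim, and reaches in to 44 mm from the centre; it goes right through the disc.
- post_top (a point): centre of the top of the drive post, a round upright post 12 mm diameter standing 18 mm above the disc's upper face, 42 mm from the rotor's centre, exactly opposite the notch.
- pad_top (a point): centre of the top of the round press pad in the middle of the rotor, 32 mm diameter, raised 4 mm above the disc's upper face, so 12 mm above the rotor's origin.
- gauge: steel plug gauge standing upright on a corner of the fixture's base plate, 22 mm diameter, 60 mm tall; origin at the centre of its underside
- bearing: steel bearing ring lying on another corner of the base plate, 32 mm outside diameter, 10 mm high; origin at the centre of its underside
- screwdriver: screwdriver lying on the table beside the fixture; origin at its underside
- jar: closed jar with a grey cap standing on the table beside the fixture, 52 mm diameter, 70 mm tall; origin at the centre of its underside
- wrench: steel wrench lying on the table beyond the fixture; origin at its underside
- cup: open grey plastic cup, 68 mm across, 75 mm tall, standing on the right part of the table; origin at the centre of its underside
- coil_cap: plain white plastic disc, 76 mm diameter, 22 mm high, no notch, on the left part of the table; origin at the centre of its underside
Mind the look-alikes: they are no part of the job. What is shaped like the rotor but green is not meant.

How it is judged:
By the outcome, as a careful person would: the job done as asked, in the order asked, and still so for the second after the job is handed in, with the robot touching nothing.
It also fails if it takes over 64 s, if anything falls off the work surface, if the arm or the gripper's body presses on something with over 40 N, if the wrist force passes 120 N, or if a joint passes its speed limit or range.

## Working session

There is one attempt and no reset: what is moved stays moved. The work goes in short steps, Python scripts to look and compute and a tool call to move; the robot and the scene stay as the last step left them, time stands still between calls to the robot, and variables do not carry over. Pictures are saved under pics/ and viewed, at most 10 in all, crops included, and the job is handed in when it is done.

Besides the shell and the picture viewer there is one more tool, called after "Emit:" as name(argument=value, ...) on one line, values as JSON. apply_moves: Moves the arm, as the interface text tells. Its arguments: {"type":"object","properties":{"deltas":{"type":"array"},"squeeze":{"type":"number"}},"required":["deltas"]}

```bash
mkdir -p pics; ls
python3 - <<'E'
from workcell import *
import cv2
s=read_state();print({k:s[k] for k in('clock','tool_pos','ee_rot','wrist_force','gripper_width')})
for n in('side','top'):
    cv2.imwrite(f'pics/{n}0.png',grab_frame(n)[:,:,::-1]);print(n,calibration(n))
print(calibration('wrist'))
E
```

```text
pics
{'clock': 0.0, 'tool_pos': array([ 0.18372107, -0.51786359,  0.21533393]), 'ee_rot': array([ 9.85514795e-01,  1.69586019e-01, -6.71481974e-05, -1.08005070e-03]), 'wrist_force': array([-1.04367358,  0.2773978 , -0.87854121]), 'gripper_width': 0.09424203860277415}
side {'fov_y': 44.07051556057452, 'cx': 308.06182352875885, 'cy': 199.49307134281793, 'R': array([[-0.977805  , -0.20941114,  0.00666093],
       [-0.10317572,  0.45360242, -0.88521162],
       [ 0.18235175, -0.86625159, -0.46514086]]), 't': array([0.52741743, 0.13261106, 1.47574754])}
top {'fov_y': 51.24484073413713, 'cx': 320.0444886849483, 'cy': 194.99163722587218, 'R': array([[-3.48350385e-04, -9.99999082e-01,  1.30933317e-03],
       [-9.86069213e-01,  1.25709151e-04, -1.66335475e-01],
       [ 1.66335158e-01, -1.34903615e-03, -9.86068352e-01]]), 't': array([-0.01146213,  0.56075268,  1.21460642])}
{'fov_y': 58.62282862858033, 'cx': 319.2070746047463, 'cy': 199.81195339259807, 'mount': array([[-1.34673827e-03, -9.71571924e-01, -2.36740750e-01,
         6.85663000e-02],
       [ 9.99999093e-01, -1.30548203e-03, -3.31026056e-04,
         3.53791081e-05],
       [ 1.25548269e-05, -2.36740981e-01,  9.71572801e-01,
        -1.67595731e-01],
       [ 0.00000000e+00,  0.00000000e+00,  0.00000000e+00,
         1.00000000e+00]])}
```

View pics/top0.png

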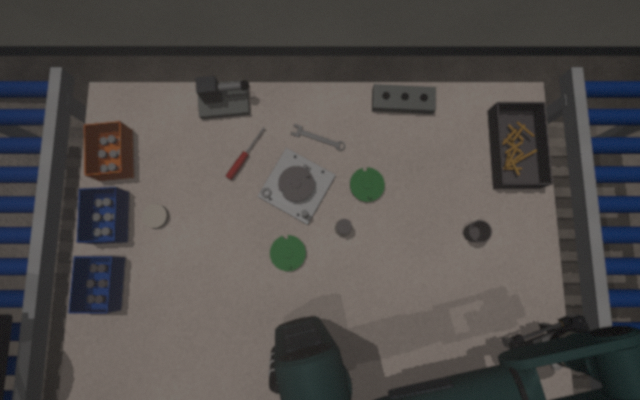

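View pics/side0.png

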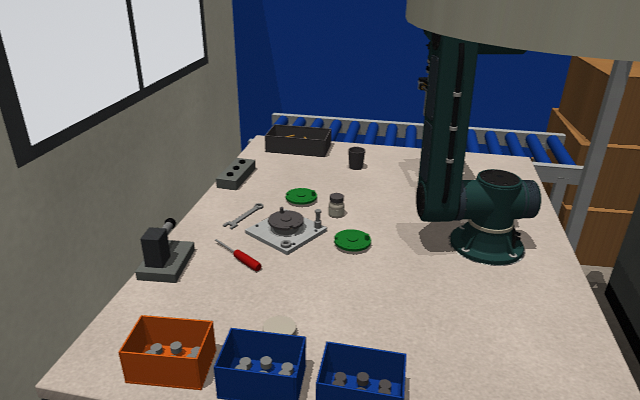

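The top view shows the fixture with the rotor around (297,185), with the gauge near (306,216) and the bearing near (266,193). The jar is at (344,228), and the green look-alikes are at (367,185) and (288,253). In the side view the rotor is at (286,220), its post at about (282,211) and the gauge at (318,218).

```bash
cat > h.py <<'E'
from workcell import *
import numpy as np, cv2
from scipy.spatial.transform import Rotation as Ro
def cam(n,s=None):
    c=calibration(n);f=200/np.tan(np.radians(c['fov_y']/2))
    if n=='wrist':
        T=np.eye(4);T[:3,:3]=Ro.from_quat(s['ee_rot']).as_matrix();T[:3,3]=s['tool_pos'];M=T@c['mount'];R=M[:3,:3].T;t=-R@M[:3,3]
    else: R,t=c['R'],c['t']
    return f,c['cx'],c['cy'],np.array(R),np.array(t)
def ray(k,u,v,z):
    f,cx,cy,R,t=k;o=-R.T@t;d=R.T@np.array([(u-cx)/f,(v-cy)/f,1]);return o+d*(z-o[2])/d[2]
def proj(k,X):
    f,cx,cy,R,t=k;p=R@X+t;return np.array([f*p[0]/p[2]+cx,f*p[1]/p[2]+cy])
def tool(s,X): return Ro.from_quat(s['ee_rot']).inv().apply(np.array(X)-s['tool_pos'])
E
python3 - <<'E'
from h import *
s=read_state();k=cam('top')
for n,u,v,z in[('rotor',297,184,.048),('gauge',306,214,.05),('bearing',266,193,.02),('jar',344,228,.07)]: 
    X=ray(k,u,v,z);print(n,X.round(4),'side px',proj(cam('side'),X).round(0))
C=ray(k,297,184,.048);C[2]=.22;print('tool delta mm',(tool(s,C)*1e3).round(), Ro.from_quat(s['ee_rot']).as_matrix().round(3))
print(np.degrees(np.arctan2(C[1],C[0])),np.degrees(s['qpos']))
E
```

```text
rotor [0.5944 0.0584 0.048 ] side px [287. 218.]
gauge [0.5025 0.0305 0.05  ] side px [318. 216.]
bearing [0.5716 0.1555 0.02  ] side px [286. 243.]
jar [ 0.4588 -0.0817  0.07  ] side px [338. 195.]
tool delta mm [ 580. -406.   -4.] [[ 0.942  0.334 -0.   ]
 [ 0.334 -0.942  0.002]
 [ 0.    -0.002 -1.   ]]
5.607027811803609 [-7.63806359e+01  5.03291715e+00  7.86142579e+01  4.78754440e-05
  9.64603308e+01 -5.90623051e+00]
```

Emit:
apply_moves(deltas=[[1,27,-20,0,0],[1,27,-20,0,0],[1,27,-20,0,0],[1,27,-20,0,0],[1,27,-20,0,0],[1,27,-20,0,0],[1,27,-20,0,0],[1,27,-20,0,0],[1,27,-20,0,0],[1,27,-20,0,0]])

```text
clock: 1.1
tool_pos: [0.3718, -0.2382, 0.216]
ee_rot: [0.986, 0.169, -0.0, -0.0]
wrist_force: [-0.2, 0.3, -0.3]
gripper_width: 0.094
grip_force: 0.0
```

Emit:
apply_moves(deltas=[[1,28,-21,0,0],[1,28,-21,0,0],[1,28,-21,0,0],[1,28,-21,0,0],[1,28,-21,0,0],[1,28,-21,0,0],[1,28,-20,0,0],[1,28,-20,0,0],[1,28,-20,0,0],[1,0,0,0,0]])

```text
clock: 2.1
tool_pos: [0.5478, 0.023, 0.2151]
ee_rot: [0.985, 0.172, -0.001, -0.001]
wrist_force: [-0.1, 0.5, 0.6]
gripper_width: 0.0939
grip_force: 0.0
```

Run:
```python
from h import *
s=read_state();im=grab_frame('wrist');np.savez('w1.npz',im=im,**{k:s[k] for k in('tool_pos','ee_rot')})
cv2.imwrite('pics/w1.png',im[:,:,::-1]);print(s['tool_pos'],s['ee_rot'],s['clock'],s['wrist_force'],s['qpos'])
```

```text
[0.54778474 0.02300662 0.21510384] [ 9.85127222e-01  1.71823283e-01 -6.53437666e-04 -8.30422130e-04] 2.1 [-0.05186211  0.52585734  0.59494361] [-6.22603122e-02  8.47856456e-02  1.37605964e+00  1.31920402e-03
  1.68240487e+00  1.16332130e+00]
```

View pics/w1.png

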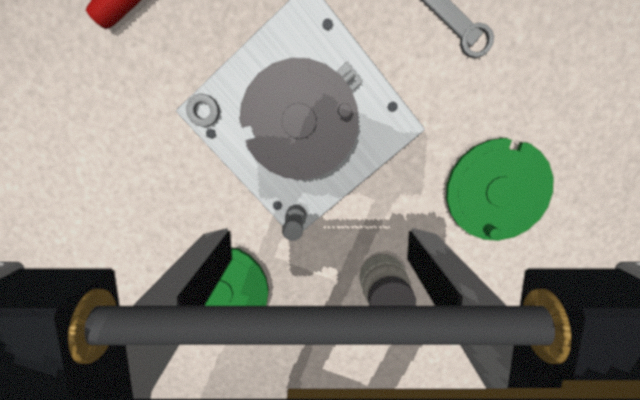

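The rotor's disc centre is at about (299,120), with the press pad there. The notch is on its left rim at (247,133) and the post top at (345,111). The key shows beyond the rim at upper right, about (349,76). The gauge is at (294,220) and the bearing at (203,110).

Run:
```python
from h import *
d=np.load('w1.npz');im=d['im'];k=cam('wrist',d)
g=im.astype(int);gray=g.mean(2)
print('disc',im[150,300],im[90,280],'plate',im[170,375],im[60,300],im[175,262])
# warp to metric top-down view at z=.048, 0.25 mm/px, world axes (x up, y left), around estimate
c=ray(k,299,120,.048);print('c',c)
N=480;w=.00025
src=[];dst=[(0,0),(N,0),(N,N),(0,N)]
for u,v in dst:
    X=c+np.array([(N/2-v)*w,(N/2-u)*w,0]);src.append(proj(k,X))
H=cv2.getPerspectiveTransform(np.float32(src),np.float32(dst))
o=cv2.warpPerspective(im,H,(N,N),flags=cv2.INTER_CUBIC)
o=cv2.convertScaleAbs(o,alpha=1.5)
cv2.imwrite('pics/r1.png',o[:,:,::-1])
k0=ray(k,349,76,.0385);n0=ray(k,247,133,.048);p0=ray(k,345,111,.066);
for X in(k0,n0,p0):
    e=X-c;print(X.round(4),np.hypot(e[0],e[1]).round(4),np.degrees(np.arctan2(e[1],e[0])).round(1))
```

```text
disc [103 100  99] [131 128 128] plate [151 151 147] [127 123 124] [185 189 187]
c [0.59993967 0.06176917 0.048     ]
[0.6523 0.0319 0.0385] 0.0603 -29.8
[0.5726 0.1032 0.048 ] 0.0497 123.4
[0.6212 0.026  0.066 ] 0.0416 -59.3
```

View pics/r1.png

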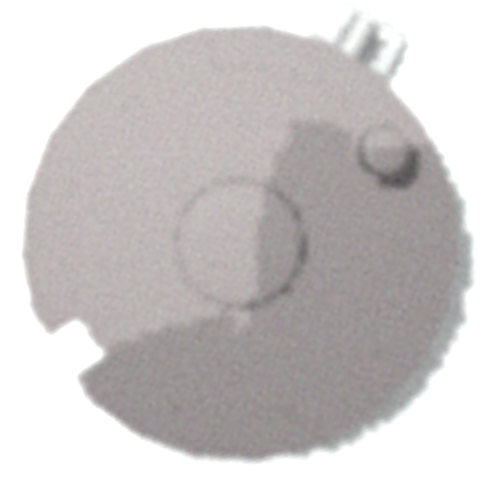

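Emit:
apply_moves(deltas=[[-0.4,35,11.3,0,0],[-0.4,35,11.3,0,0],[-0.4,0,0,0,-8.5],[-0.4,0,0,0,-8.5],[-0.4,0,0,0,-8.5],[-0.4,0,0,0,-8.5],[-0.4,0,0,0,-8.5],[-0.4,0,0,0,-8.5],[-0.4,0,0,0,-8.5],[-0.4,0,0,0,-8.5]])

```text
clock: 3.15
tool_pos: [0.6196, 0.0205, 0.2163]
ee_rot: [0.721, 0.693, -0.001, -0.0]
wrist_force: [0.2, -0.4, -0.2]
gripper_width: 0.0284
grip_force: 0.0
```

Emit:
apply_moves(deltas=[[-0.4,0,0,15,-8.5],[-0.4,0,0,15,-8.5],[-0.4,0,0,15,-8.5],[-0.4,0,0,15,-8.5],[-0.4,0,0,15,0],[-0.4,0,0,10,0],[-0.4,0,0,10,0],[-0.4,0,0,0,0],[-0.4,0,0,0,0],[-0.4,0,0,0,0]])

```text
clock: 4.15
tool_pos: [0.6209, 0.0219, 0.1225]
ee_rot: [0.489, 0.873, 0.0, 0.001]
wrist_force: [0.0, -0.5, -0.4]
gripper_width: 0.0281
grip_force: 0.0
```

Run:
```python
from h import *
s=read_state();im=grab_frame('wrist');np.savez('w2.npz',im=im,**{k:s[k] for k in('tool_pos','ee_rot')})
cv2.imwrite('pics/w2.png',cv2.convertScaleAbs(im[:,:,::-1],alpha=1.4))
R=Ro.from_quat(s['ee_rot']).as_matrix();print(s['tool_pos'],np.degrees(np.arctan2(R[1,0],R[0,0])),R[:,2],s['clock'],s['wrist_force'],s['gripper_width'])
```

```text
[0.62089277 0.0219368  0.12246672] 121.50394397889238 [ 1.74211349e-03 -2.51827507e-04 -9.99998451e-01] 4.15 [ 0.01961108 -0.48980514 -0.44945193] 0.028099335102064735
```

View pics/w2.png

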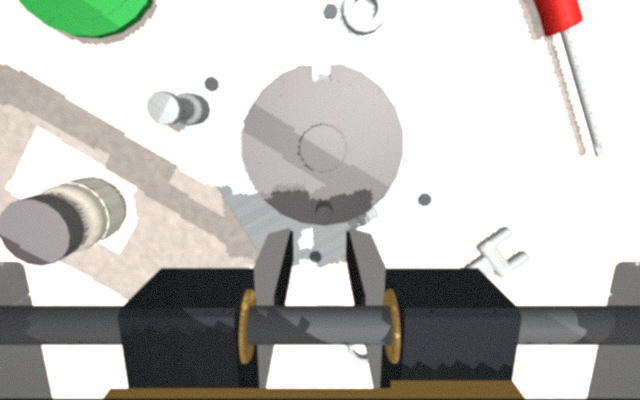

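The post is at (323,208) between the fingers' column range, the pad at (322,148) and the notch at (320,72) at the far rim.

Run:
```python
from h import *
d=np.load('w2.npz');k=cam('wrist',d)
g=d['im'].astype(int);
for n,u,v,z in[('post',323,208,.066),('pad',322,148,.052),('notch',320,74,.048),('discL',242,145,.048),('discR',402,145,.048)]:
    X=ray(k,u,v,z);print(n,X.round(4),(tool(d,X)*1e3).round(1))
```

```text
post [0.6189 0.0303 0.066 ] [ 8.2  2.6 56.5]
pad [0.5989 0.0619 0.052 ] [45.7  2.  70.4]
notch [0.5732 0.1013 0.048 ] [92.7  0.7 74.4]
discL [0.552  0.0352 0.048 ] [ 47.4 -51.8  74.3]
discR [0.6441 0.0915 0.048 ] [47.2 56.  74.5]
```

Emit:
apply_moves(deltas=[[-0.4,4.5,2.2,0,0],[-0.4,0,0,10,0],[-0.4,0,0,10,0],[-0.4,0,0,10,0],[-0.4,0,0,10,0],[-0.4,0,0,10,0],[-0.4,0,0,8,0],[-0.6,0,0,0,0],[-0.7,0,0,0,0],[-0.7,0,0,0,0]])

```text
clock: 5.2
tool_pos: [0.6203, 0.0269, 0.0642]
ee_rot: [0.488, 0.873, 0.0, 0.001]
wrist_force: [0.1, 0.1, -0.2]
gripper_width: 0.0141
grip_force: 0.0
```

```bash
cat > st.py <<'E'
from h import *
import sys
c=np.array([.5988,.0615]);s=read_state();R=Ro.from_quat(s['ee_rot']).as_matrix();p=s['tool_pos'];e=p[:2]-c
print(p.round(4),'yaw',np.degrees(np.arctan2(R[1,0],R[0,0])).round(2),'r',np.hypot(*e).round(4),'ang',np.degrees(np.arctan2(e[1],e[0])).round(2),s['clock'],s['wrist_force'].round(2),s['gripper_width'],s['grip_force'])
if len(sys.argv)>1:
    im=grab_frame('wrist');np.savez(sys.argv[1]+'.npz',im=im,**{k:s[k] for k in('tool_pos','ee_rot')})
    cv2.imwrite(f'pics/{sys.argv[1]}.png',cv2.convertScaleAbs(im[:,:,::-1],alpha=1.3))
E
python3 st.py w3
```

```text
[0.6203 0.0269 0.0642] yaw 121.52 r 0.0408 ang -58.08 5.2 [ 0.08  0.11 -0.19] 0.014073307501645465 0.0
```

View pics/w3.png

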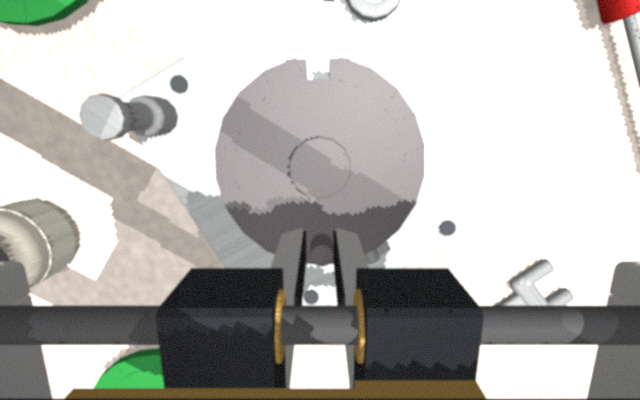

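The post sits between the fingertips at (322,245). The pad is at (320,167), the notch at (318,70), and there is no contact force.

Run:
```python
from h import *
d=np.load('w3.npz');k=cam('wrist',d)
for n,u,v,z in[('pad',320,167,.052),('notch',318,68,.048),('disctopL',216,158,.048),('R',424,158,.048)]:
    X=ray(k,u,v,z);print(n,X.round(4),(tool(d,X)*1e3).round(1))
```

```text
pad [0.5991 0.0627 0.052 ] [41.6  0.6 12.2]
notch [0.5732 0.1031 0.048 ] [89.6 -0.4 16.1]
disctopL [0.5512 0.0382 0.048 ] [ 45.8 -53.1  16.1]
R [0.6428 0.0942 0.048 ] [45.7 54.3 16.2]
```

Emit:
apply_moves(deltas=[[-0.7,0.2,-3.66,0,5],[-0.7,0.2,-3.66,0,5],[-0.7,0.2,-3.66,0,5],[-0.7,0.2,-3.66,0,5],[-0.7,0.2,-3.66,0,5],[-0.7,0.2,-3.66,0,5],[-0.7,0.2,-3.66,0,5],[-0.7,0.2,-3.66,0,5],[-0.7,0,0,0,0],[-0.7,0,0,0,0]])

```text
clock: 6.25
tool_pos: [0.592, 0.0215, 0.064]
ee_rot: [0.757, 0.654, 0.0, 0.0]
wrist_force: [-0.0, 0.4, 0.5]
gripper_width: 0.0143
grip_force: 0.0
```

```bash
python3 st.py
```

```text
[0.592  0.0215 0.064 ] yaw 81.63 r 0.0406 ang -99.69 6.25 [-0.03  0.39  0.48] 0.014325441434389515 0.0
```

Emit:
apply_moves(deltas=[[-0.7,0.16,-3.66,0,5],[-0.7,0.16,-3.66,0,5],[-0.7,0.16,-3.66,0,5],[-0.7,0.16,-3.66,0,5],[-0.7,0.16,-3.66,0,5],[-0.7,0.16,-3.66,0,5],[-0.7,0.16,-3.66,0,5],[-0.7,0.16,-3.66,0,5],[-0.7,0.16,-3.66,0,5],[-0.7,0.16,-3.66,0,5]])

```text
clock: 7.25
tool_pos: [0.5626, 0.0411, 0.0639]
ee_rot: [0.963, 0.271, 0.001, 0.0]
wrist_force: [0.2, -0.1, 0.2]
gripper_width: 0.0139
grip_force: 0.2
```

```bash
sed -i 's/\[.5988,.0615\]/[.5990,.0622]/' st.py; python3 st.py
```

```text
[0.5626 0.0411 0.0639] yaw 31.41 r 0.0421 ang -149.88 7.25 [ 0.22 -0.1   0.21] 0.013882062190384126 0.17489096615463495
```

Emit:
apply_moves(deltas=[[-0.7,0.16,-3.66,0,5],[-0.7,0.16,-3.66,0,5],[-0.7,0.16,-3.66,0,5],[-0.7,0.16,-3.66,0,5],[-0.7,0.16,-3.66,0,5],[-0.7,0.16,-3.66,0,5],[-0.7,0.16,-3.66,0,5],[-0.7,0.16,-3.66,0,5],[-0.7,0.16,-3.66,0,5],[-0.7,0,0,0,0]])

```text
clock: 8.25
tool_pos: [0.5573, 0.0732, 0.0637]
ee_rot: [0.993, -0.116, 0.0, -0.0]
wrist_force: [0.1, 0.2, -0.0]
gripper_width: 0.014
grip_force: 0.0
```

```bash
python3 st.py w4
```

```text
[0.5573 0.0732 0.0637] yaw -13.37 r 0.0431 ang 165.28 8.25 [ 0.09  0.19 -0.02] 0.014030717087169998 0.0
```

View pics/w4.png

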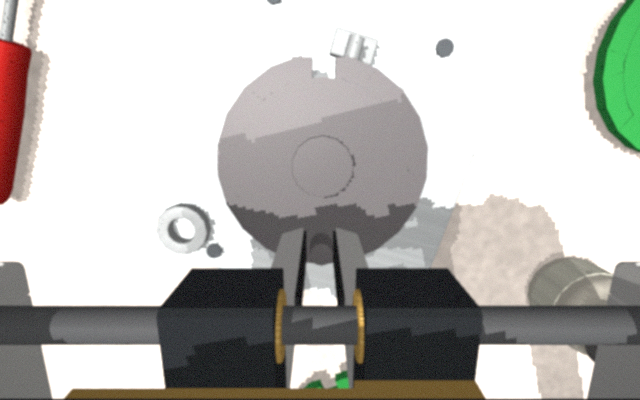

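The notch is at (323,68) and the key, at (355,46), is about 14° further on clockwise. The bearing (185,229) and everything else are undisturbed.

Emit:
apply_moves(deltas=[[-0.7,0.2,-2.56,0,3.5],[-0.7,0.2,-2.56,0,3.5],[-0.7,0.2,-2.56,0,3.5],[-0.7,0.2,-2.56,0,3.5],[-0.7,0,0,0,0],[-0.7,0,0,0,0],[-0.7,0,0,0,0],[-0.7,0,0,0,0],[-0.7,0,0,0,0],[-0.7,0,0,0,0]])

```text
clock: 9.3
tool_pos: [0.561, 0.0822, 0.0635]
ee_rot: [0.971, -0.237, 0.0, 0.0]
wrist_force: [0.5, 0.5, -0.2]
gripper_width: 0.0145
grip_force: 0.0
```

```bash
python3 st.py w5
python3 - <<'E'
from h import *
d=np.load('w5.npz')
c=d['im'][15:105,265:385];c=cv2.resize(c,None,fx=6,fy=6,interpolation=cv2.INTER_CUBIC)
cv2.imwrite('pics/c5.png',c[:,:,::-1])
E
```

```text
[0.561  0.0822 0.0635] yaw -27.46 r 0.0429 ang 152.2 9.3 [ 0.52  0.51 -0.23] 0.014477245033454902 0.0
```

View pics/c5.png

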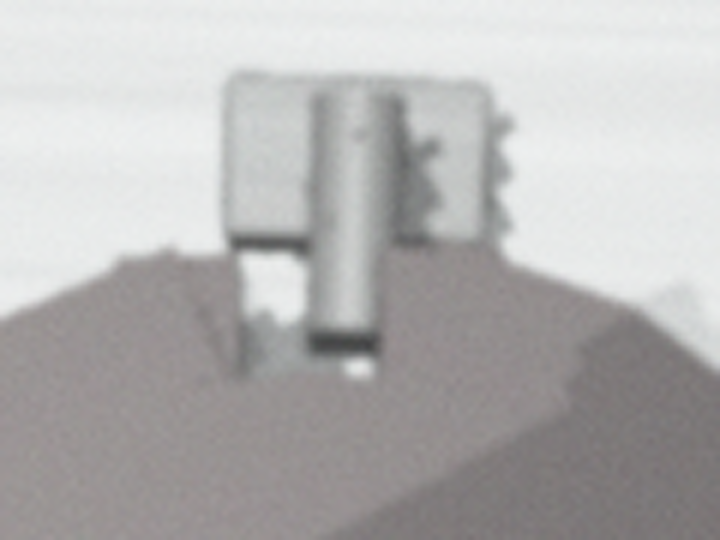

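In the crop the notch spans columns 240–380, so its centre is at 310. The key spans about 310–398, centre about 353. The rotor therefore needs about 3.6 mm, or 4°, more clockwise.

Emit:
apply_moves(deltas=[[-0.7,0.2,-1.45,0,2],[-0.7,0.2,-1.45,0,2],[-0.7,0,0,0,0],[-0.7,0,0,0,0],[-0.7,0,0,0,0],[-0.7,0,0,0,0],[-0.7,0,0,0,0],[-0.7,0,0,0,0],[-0.7,0,0,0,0],[-0.7,0,0,0,0]])

```text
clock: 10.35
tool_pos: [0.5628, 0.0846, 0.0635]
ee_rot: [0.963, -0.271, 0.0, 0.0]
wrist_force: [0.4, 0.1, -0.3]
gripper_width: 0.0143
grip_force: 0.0
```

```bash
python3 st.py w6
python3 - <<'E'
from h import *
d=np.load('w6.npz')
c=d['im'][15:105,265:385];c=cv2.resize(c,None,fx=6,fy=6,interpolation=cv2.INTER_CUBIC)
cv2.imwrite('pics/c6.png',c[:,:,::-1])
E
```

```text
[0.5628 0.0846 0.0635] yaw -31.47 r 0.0426 ang 148.26 10.35 [ 0.37  0.07 -0.3 ] 0.0142761207014565 0.005634280387312174
```

View pics/c6.png

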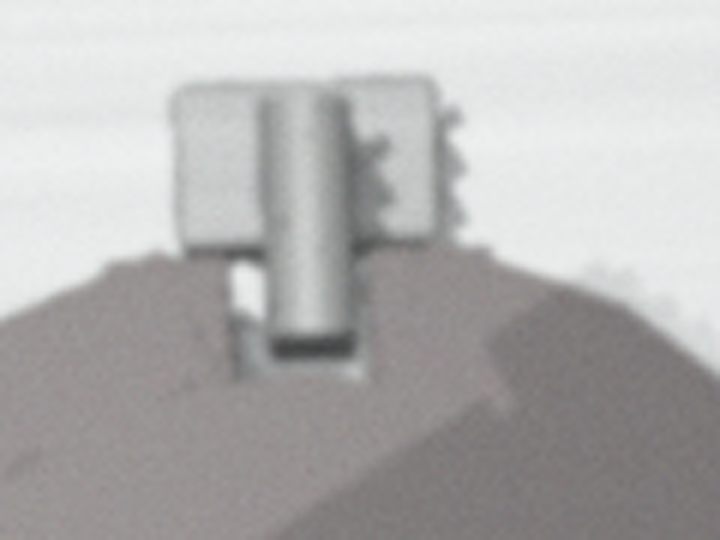

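Now the notch spans columns 230–368 and the key 271–357 (inner end), so about 1 mm (1.2°) more clockwise is needed. I'll turn that, then open the fingers slightly, rise and move to the pad.

Emit:
apply_moves(deltas=[[-0.7,0.1,-0.88,0,1.2],[-0.7,0,0,0,0],[-0.7,0,0,0,0],[-0.7,0,0,0,0],[-0.7,0,0,0,0],[-0.7,0,0,0,0],[-0.7,0,0,0,0],[-0.7,0,0,0,0],[-0.7,0,0,0,0],[-0.7,0,0,0,0]])

```text
clock: 11.4
tool_pos: [0.5633, 0.0853, 0.0635]
ee_rot: [0.96, -0.281, 0.0, 0.0]
wrist_force: [-0.5, -0.7, 1.0]
gripper_width: 0.0143
grip_force: 0.2
```

```bash
python3 st.py w7
python3 - <<'E'
from h import *
d=np.load('w7.npz')
c=d['im'][15:105,265:385];c=cv2.resize(c,None,fx=6,fy=6,interpolation=cv2.INTER_CUBIC)
cv2.imwrite('pics/c7.png',c[:,:,::-1])
k=cam('wrist',d)
g=d['im'].astype(int).mean(2)
for r in(60,64,68,72): print(r,g[r,295:335].astype(int))
E
```

```text
[0.5633 0.0853 0.0635] yaw -32.67 r 0.0426 ang 147.11 11.4 [-0.46 -0.7   0.99] 0.014312813584267368 0.20138617604970932
60 [140 144 145 145 146 143 143 160 196 217 204 170 150 151 158 164 181 194
 205 203 193 176 162 150 143 129 122 134 154 154 143 134 140 147 142 143
 146 143 146 145]
64 [133 141 142 146 144 146 140 146 171 200 208 187 150 113 107 129 165 186
 199 197 194 180 164 154 143 134 121 126 147 152 145 141 140 146 146 141
 143 143 144 143]
68 [146 140 137 140 142 150 142 129 120 142 180 190 154 125 132 154 176 187
 200 204 198 184 169 159 147 134 121 127 143 149 137 134 138 146 148 145
 149 147 142 142]
72 [149 149 143 144 146 146 143 129 119 123 130 127 117  91  76  71  77  78
  80  84  81  73  73  75  70  72  85 119 151 154 146 143 143 145 143 144
 140 143 142 144]
```

Emit:
apply_moves(deltas=[[-0.4,0,0,0,0],[-0.4,0,0,0,0],[-0.4,0,0,-8,0],[-0.4,0,0,-8,0],[-0.4,0,0,-8,0],[-1,14,0,0,0],[-1,14,0,0,0],[-1,14,0,0,0],[-1,0,0,0,0],[-1,0,0,0,0]])

```text
clock: 12.45
tool_pos: [0.5987, 0.0621, 0.0866]
ee_rot: [0.959, -0.282, -0.001, 0.0]
wrist_force: [-0.3, 0.3, -0.0]
gripper_width: 0.0005
grip_force: 0.0
```

```bash
python3 st.py w8
python3 - <<'E'
from h import *
d=np.load('w8.npz');k=cam('wrist',d);g=d['im'].astype(int).mean(2)
for r_ in (.046,.0475,.049,.052):
    c=np.array([.599,.0622]);a=np.radians(-32.9)
    u,v=proj(k,np.array([*(c+r_*np.array([np.cos(a),np.sin(a)])),.048]))
    r=int(round(v));u=int(round(u));print(r_,r,u-18,g[r,u-18:u+18].astype(int))
E
```

```text
[0.5987 0.0621 0.0866] yaw -32.73 r 0.0003 ang -169.54 12.45 [-0.27  0.33 -0.04] 0.0005394119571666818 0.0
0.046 153 301 [117 123 118 109 106 123 131 128 129 128 130 128 129 131 128 128 130 130
 129 132 134 137 128 123 118 120 116 119 116 115 118 119 117 114 119 119]
0.0475 150 301 [122 122 121 117 114 121 130 130 126 130 129 136 132 140 137 131 134 131
 142 170 200 215 201 170 135 120 116 118 117 120 121 119 115 118 121 121]
0.049 147 301 [119 122 110 109 117 123 123 112 107 127 149 163 165 169 164 154 145 135
 128 139 158 165 153 132 120 116 118 117 116 119 118 119 118 116 121 119]
0.052 142 301 [116 108 105 103 117 122 119 110 105 112 133 158 177 173 163 150 141 128
 117 112 112 127 125 121 118 114 117 114 118 117 115 117 117 117 117 118]
```

Emit:
apply_moves(deltas=[[-1,0,0,10,0],[-1,0,0,10,0],[-1,0,0,1,0],[-1,0,0,1,0],[-1,0,0,1,0],[-1,0,0,1,0],[-1,0,0,1,0],[-1,0,0,1,0],[-1,0,0,0,0],[-1,0,0,0,0]])

```text
clock: 13.5
tool_pos: [0.5989, 0.0627, 0.0621]
ee_rot: [0.96, -0.281, 0.0, -0.0]
wrist_force: [-0.3, 0.2, 3.0]
gripper_width: 0.0001
grip_force: 1.6
```

```bash
python3 st.py
```

```text
[0.5989 0.0627 0.0621] yaw -32.68 r 0.0005 ang 97.57 13.5 [-0.33  0.21  2.98] 0.00013190829045662254 1.6187343886122108
```

Emit:
apply_moves(deltas=[[-1,0,0,1,0],[-1,0,0,1,0],[-1,0,0,1,0],[-1,0,0,0,0],[-1,0,0,0,0],[-1,0,0,0,0],[-1,0,0,0,0],[-1,0,0,0,0],[-1,0,0,0,0],[-1,0,0,0,0]])

```text
clock: 14.5
tool_pos: [0.5986, 0.0626, 0.0583]
ee_rot: [0.96, -0.281, -0.0, 0.0]
wrist_force: [1.6, -0.4, 1.1]
gripper_width: 0.0003
grip_force: 0.7
```

Emit:
apply_moves(deltas=[[-1,0,0,1,0],[-1,0,0,1,0],[-1,0,0,1,0],[-1,0,0,1,0],[-1,0,0,1,0],[-1,0,0,0,0],[-1,0,0,0,0],[-1,0,0,0,0],[-1,0,0,0,0],[-1,0,0,0,0]])

```text
clock: 15.5
tool_pos: [0.5987, 0.0626, 0.0552]
ee_rot: [0.96, -0.281, 0.0, 0.0]
wrist_force: [-2.3, 0.3, 9.9]
gripper_width: 0.0003
grip_force: 4.8
```

Emit:
apply_moves(deltas=[[-1,0,0,1,0],[-1,0,0,1,0],[-1,0,0,1,0],[-1,0,0,1,0],[-1,0,0,0,0],[-1,0,0,0,0],[-1,0,0,0,0],[-1,0,0,0,0],[-1,0,0,0,0],[-1,0,0,0,0]])

```text
clock: 16.5
tool_pos: [0.5988, 0.0626, 0.0552]
ee_rot: [0.96, -0.281, 0.001, -0.0]
wrist_force: [-9.0, -1.2, 23.5]
gripper_width: 0.0006
grip_force: 11.7
```

The rotor is at a solid stop: the tip is at 44 mm, the pad height when home, and the force rose to 23 N with no further travel. I'll retreat straight up.

Emit:
apply_moves(deltas=[[-1,0,0,-4,0],[-1,0,0,-4,0],[-1,0,0,-6,0],[-1,0,0,-12,0],[-1,0,0,-20,0],[-1,0,0,-25,0],[-1,0,0,-25,0],[-1,0,0,-25,0],[-1,0,0,0,0],[-1,0,0,0,0]])

```text
clock: 17.5
tool_pos: [0.5988, 0.0627, 0.1705]
ee_rot: [0.96, -0.281, 0.0, -0.0]
wrist_force: [-0.3, -0.2, -0.3]
gripper_width: 0.0003
grip_force: 0.0
```

Emit:
apply_moves(deltas=[[-1,-20,0,0,0],[-1,-20,0,0,0],[-1,0,0,0,0],[-1,0,0,0,0],[-1,0,0,0,0],[-1,0,0,0,0],[-1,0,0,0,0],[-1,0,0,0,0],[-1,0,0,0,0],[-1,0,0,0,0]])

```text
clock: 18.5
tool_pos: [0.5651, 0.0842, 0.1705]
ee_rot: [0.96, -0.281, 0.0, 0.0]
wrist_force: [-0.4, 1.2, -0.6]
gripper_width: 0.0005
grip_force: 0.0
```

```bash
python3 st.py w9
python3 - <<'E'
from h import *
a=grab_frame('side')[190:270,230:350];a=cv2.resize(a,(600,400),interpolation=cv2.INTER_CUBIC)
d=np.load('w9.npz');b=d['im'][20:270,160:480]
b=cv2.resize(b,(600,469),interpolation=cv2.INTER_CUBIC)[:200]
cv2.imwrite('pics/f.png',np.vstack([b,a])[:,:,::-1])
E
```

```text
[0.5651 0.0842 0.1705] yaw -32.68 r 0.0404 ang 147.08 18.5 [-0.39  1.15 -0.6 ] 0.0005213474471818717 0.0
```

View pics/f.png

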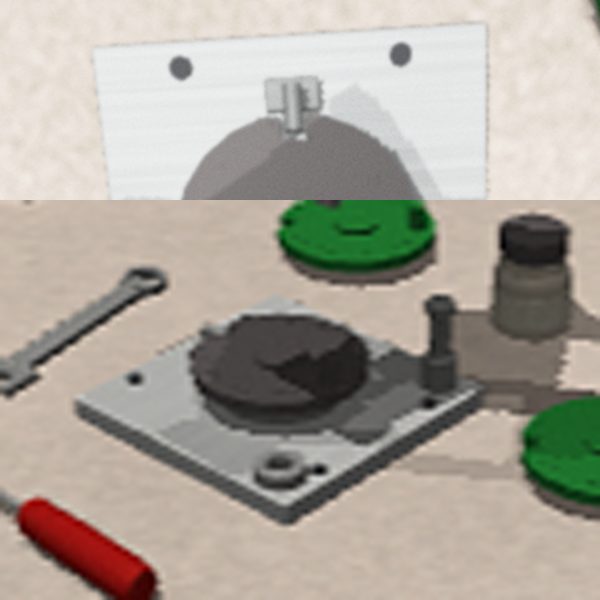

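The wrist crop shows the key sitting in the notch. The side crop shows the rotor level and low on the cup, with the gauge, bearing, wrench, screwdriver and jar in place.

```bash
python3 -c "
from workcell import *
print(job_done())"
```

```text
the job is handed in; nothing more can be done
None
```

The rotor's notch is over the key and it is pressed fully home against a solid stop, nothing else looked moved, the arm is clear, and the job was handed in after about 18.5 s.

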